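Put a garlic bulb away in the slope-front keeper

TASK

Put the garlic bulb away in the wooden keeper: slide its handleless hatch all the way open by pressing on the finger ridges, lower the bulb through the hatchway with the gripper rather than dropping it in, let go of it inside, and slide the hatch fully shut again. Do not disturb the spice jars on the keeper's shelf, the lemon or the onion.

Things in the scene. Friction and masses are not known exactly. Their poses are not given: they have to be found in the camera images.
- keeper: pale wooden box fixed to the worktop, 160 mm deep (x), 360 wide (y). Origin: centre of underside; x to its back, y to its left as the robot sees it, z up. Front wall 66 mm high; above it the front slopes up and away at 28 degrees from level, 150 mm long. Right part of the slope (y -170 to 20): hatch; left part: fixed slotted cover, 5 mm proud. Hollow: floor at z 10, inner walls x +-70, y +-170.
- shelf_edge (a point): middle of the front upper edge of the keeper's spice shelf (12 mm thick, upper face 226 mm above the worktop, 372 mm wide, 98 mm deep, thin brass rail along its back 254 mm high), on side brackets. It overhangs the slope: its lower front edge is 120 mm above the middle of the hatch and only 12 mm behind it, so a tool must lean back towards the robot by 20 degrees or more to work on the hatch.
- hatch (a joint): travel of the hatch along the keeper's y, in m: 0 shut, 0.14 fully open (stops at both ends); it starts within 0.008 of shut. It stays where it is left; about 2 to 3 N along y move it.
- hatch_grip (a point): middle of the dark finger ridges (1 mm high, 44 mm up the slope x 30 mm) on the face of the hatch; moves with it. z out of the slope, x up the slope, y the way it opens. The hatch is a darker wood panel, 99 mm up the slope, flush with the frame. The ridges are 25 mm from its right end and, when open, 25 mm from the cover. Sprung: gives 2.5 mm under 10 N; pressing with 8 to 15 N carries it.
- hatchway (a point): fixed point on the slope plane in the middle of the opening that the open hatch leaves free: 140 mm along y by 100 mm up the slope. Axes as for hatch_grip (z out of the slope). The open hatch slides to the left, under the cover; only the 50 mm strip with the ridges stays in view.
- garlic: garlic bulb, 60 x 57 x 58 mm, about 40 g; origin at the centre of its underside, z up through its neck. Stands on the worktop right or left in front of the keeper.
- lemon: lemon, 78 x 55 x 56 mm, origin at its underside; lies at the other of these two places; not to be disturbed
- jar_a: red-capped glass spice jar, 45 mm across, 106 mm high, origin at its underside; stands near the front edge of the keeper's shelf; not to be disturbed
- jar_b: a second such jar
- jar_c: a third such jar
- onion: brown onion, 75 mm, origin at its underside; on the chopping board at the left; not to be disturbed

How it is judged:
By the outcome, as a careful person would: the job done as asked, in the order asked, and still so for the second after the job is handed in, with the robot touching nothing.
It also fails if it takes over 72 s, if anything falls off the work surface, if the arm or the gripper's body presses on something with over 40 N, if the wrist force passes 120 N, or if a joint passes its speed limit or range.

ROBOT

A 6-joint arm with a two-finger parallel gripper is mounted at the origin on a cart in front of the work surface, level with it; the furniture and walls round the work are solid. World frame = base frame: x ahead of the robot, y to its left, z up, the work surface at z = 0. Lengths are in m, angles in rad, forces in N, time in s.
With the tool pointing down it reaches from about 0.3 to 0.85 m from the base axis. Payload 4.2 kg.
Tool frame: the origin (TCP) lies at the very end of the fingers, on their centre line; the grasp point (between the pads) lies 19 mm behind it; z points along the fingers, y is the line along which they close (so a half turn about z gives the same grasp; the last joint's range is limited). The gripper opens to 91 mm and grips with 3 to 60 N. Pads are 32 mm wide; open, the fingers measure 118 mm over their backs; the gripper's body (76 mm by 178 mm) begins 60 mm behind the grasp point.
Start: joints at [-1.328, 0.32, 1.565, -0, 1.257, -0.02], TCP at [0.149, -0.555, 0.214] pointing down, gripper open.
Joint ranges: [-3.11, 3.11], [-0.84, 2.01], [0.21, 2.61], [-1.34, 4.49], [0.05, 2.63], [-2.56, 2.56]. Speed limits (rad/s): [2.57, 2.57, 3.14, 3.14, 3.14, 3.14].

INTERFACE

Orientations are given as a unit quaternion [w, x, y, z].
In Python, from rig import r, viewer, order, find_in, regions_of, mark_of gives the robot as it stands. Calls block until the motion is done:
- r.movep(position, orientation): joint-space move of the TCP to a pose.
- r.movel(position, orientation=None, vel=0.15): straight line of the TCP; orientation=None keeps the orientation; vel is the mean speed in m/s.
- r.movej(angles): joint-space move.
- r.set_gripper(opening): finger opening in m; the grip force is fixed at half the most; returns when the fingers have stopped.
- r.pause(seconds).
- r.inverse_kinematics(position, orientation): joint angles nearest the present ones, or None.
- viewer.read_camera(name): name is "side" or "top" or "wrist"; returns (picture, depth): 400x640x3 uint8, blue, green, red; 400x640 float32, m along the optical axis (not along the pixel's ray), 0 where there is no reading.
- viewer.calibration(name): a dict with "fx", "fy", "cx", "cy" (pixels), "k1" (the pictures are not rectified: a ray, as slopes to the right and down, at radius r is drawn at 1 + k1 r^2 times it, then the intrinsics apply), "rvec" (rotation vector, rad) and "tvec" (3), from world to camera coordinates, as OpenCV has them. Camera axes: x right, y down, z forward; pixel columns grow to the right and rows downward; lengths in m; the calibration is good to about 2 mm. A picture is of the moment at which its call begins: read the wrist's pose just before it. calibration takes no time and is no camera call; for the wrist camera it gives the pose at the moment of the call.
A pose or a line that the arm cannot do raises r.IKError and nothing moves.
- order.job_done(): hands the job in; it is judged then, once.
Trained networks look in the newest picture that a camera, given by its name, has taken for a name from the list of things; names that differ only in an ending like _2 or _b are one class to them, and where a whole thing is asked for, a point or a joint stands for the part that bears it (a point fixed in the world has none). Each returns a list of dicts, best first, with "score" (0 to 1); they miss things now and then, are a little off and sometimes report something else, mostly with a low value. They report only what shows in the picture. A call takes as long as a camera call.
- find_in(target, camera): "rect" ([centre column, centre row, width, height] in pixels, round what is visible of it).
- regions_of(target, camera): "pixels" (400x640 bool, what is visible of it) and "rect" ([centre column, centre row, width, height] in pixels, round what is visible of it).
- mark_of(target, camera): "at" ([column, row] in pixels: a listed point, or the origin of a listed thing).
Readings, each from a call of its own:
- r.current_t(): time.
- r.current_joints(): joint angles.
- r.current_qvel(): joint speeds.
- r.current_joint_torque(): joint torques, N m.
- r.current_ee_pos(): TCP position.
- r.current_ee_rot(): TCP orientation.
- r.current_force(): force on the tool from outside, world axes, zero at the start.
- r.current_ft_torque(): the same for the moment, N m.
- r.current_gripper_width(): finger opening in m.
- r.current_grip_force(): force on a finger pad.
Only numpy, scipy, OpenCV 4.12 (cv2) and the standard library are available. Lean on these libraries where they do the work, as an engineer would, in place of code of your own. Each camera call takes 0.05 s, during which the arm holds its last target. There are 200 camera calls.

## Working session

There is one attempt and no reset: what is moved stays moved. The work goes in short steps, each a Python script; the robot and the scene stay as the last script left them, time stands still between calls to the robot, and variables do not carry over. Pictures are saved under pics/ and viewed, at most 10 in all, crops included, and the job is handed in when it is done.

```bash
ls; mkdir -p pics
cat > h.py <<'E'
import numpy as np, cv2
from scipy.spatial.transform import Rotation as R
from rig import r, viewer, order, find_in, regions_of, mark_of
def cam(name):
    c=viewer.calibration(name); im,d=viewer.read_camera(name); return c,im,d
def ray(c,px):
    K=np.array([[c['fx'],0,c['cx']],[0,c['fy'],c['cy']],[0,0,1.]])
    p=cv2.undistortPoints(np.array(px,float).reshape(-1,1,2),K,np.array([c['k1'],0,0,0.])).reshape(-1,2)
    Rm=cv2.Rodrigues(np.array(c['rvec'],float))[0]; t=np.array(c['tvec'],float).ravel()
    return np.c_[p,np.ones(len(p))], Rm, t
def world(c,px,z):
    v,Rm,t=ray(c,px); return (v*np.asarray(z).reshape(-1,1)-t)@Rm
def on_plane(c,px,n,d0):
    v,Rm,t=ray(c,px); D=v@Rm; C=-t@Rm; s=(d0-C@n)/(D@n); return C+s[:,None]*D
def proj(c,P):
    K=np.array([[c['fx'],0,c['cx']],[0,c['fy'],c['cy']],[0,0,1.]])
    return cv2.projectPoints(np.array(P,float).reshape(-1,1,3),np.array(c['rvec'],float),np.array(c['tvec'],float),K,np.array([c['k1'],0,0,0.]))[0].reshape(-1,2)
def cloud(c,d,mask):
    ys,xs=np.nonzero(mask&(d>0)); return world(c,np.c_[xs,ys],d[ys,xs])
def quat(Rm):
    q=R.from_matrix(Rm).as_quat(); return [q[3],q[0],q[1],q[2]]
E
cat > a.py <<'E'
from h import *
for n in ['side','top']:
    c,im,d=cam(n); cv2.imwrite(f'pics/{n}0.png',im); np.savez(f'{n}0.npz',im=im,d=d,**{k:np.array(v) for k,v in c.items()})
    print(n,'C',np.round(world(c,[[320,200]],[0.0]),3),np.round(world(c,[[320,200]],[1.0]),3))
    for t in ['garlic','lemon','onion','hatch','keeper','jar_a']:
        for q in regions_of(t,n)[:3]:
            P=cloud(c,d,q['pixels']); 
            if len(P): print(n,t,round(q['score'],2),np.round(q['rect']),np.round(np.percentile(P,2,axis=0),3),np.round(np.percentile(P,98,axis=0),3))
    for t in ['garlic','hatch_grip','hatchway','shelf_edge','keeper']:
        for q in mark_of(t,n)[:2]:
            u,v=np.round(q['at']).astype(int); print(n,'mark',t,round(q['score'],2),q['at'],np.round(world(c,[q['at']],[d[min(v,399),min(u,639)]]),3))
E
python3 a.py
```

```text
pics
rig.py
side C [[-0.056  1.28   1.025]] [[0.347 0.55  0.473]]
side garlic 0.5 [331. 288.  20.  16.] [0.406 0.318 0.013] [0.457 0.366 0.052]
side lemon 0.51 [404. 194.  16.  16.] [ 0.396 -0.248  0.013] [ 0.457 -0.208  0.057]
side onion 0.88 [260. 301.  28.  23.] [0.527 0.476 0.037] [0.585 0.536 0.089]
side onion 0.68 [291. 166.  16.  42.] [0.628 0.165 0.227] [0.668 0.207 0.335]
side hatch 0.89 [329. 193.  37.  36.] [ 0.585 -0.092  0.071] [0.673 0.079 0.118]
side keeper 0.63 [306. 202.  90. 120.] [ 0.556 -0.098  0.009] [0.711 0.259 0.23 ]
side jar_a 0.93 [310. 146.  15.  34.] [0.65  0.023 0.232] [0.69  0.066 0.335]
side jar_a 0.92 [319. 138.  16.  34.] [ 0.648 -0.309  0.179] [ 0.851 -0.     0.335]
side jar_a 0.87 [291. 168.  20.  37.] [0.628 0.167 0.232] [0.669 0.207 0.335]
side mark garlic 0.57 [327.8, 295.7] [[0.424 0.353 0.011]]
side mark hatch_grip 0.72 [335.5, 179.6] [[ 0.641 -0.093  0.096]]
side mark hatchway 0.64 [330.5, 186.2] [[ 0.631 -0.037  0.101]]
side mark shelf_edge 0.9 [314.0, 167.6] [[0.634 0.075 0.229]]
side mark keeper 0.68 [315.5, 225.0] [[0.578 0.159 0.078]]
top
[... 270 characters left out ...]
1 0.531 0.09 ]
top keeper 0.92 [337. 172. 142.  76.] [ 0.559 -0.104  0.008] [0.73  0.248 0.253]
top jar_a 0.98 [294. 150.  19.  28.] [0.627 0.16  0.236] [0.669 0.201 0.337]
top jar_a 0.84 [379. 153.  23.  27.] [ 0.647 -0.046  0.238] [ 0.688 -0.005  0.336]
top jar_a 0.62 [352. 149.  20.  29.] [0.649 0.021 0.233] [0.689 0.062 0.337]
top mark garlic 0.57 [431.1, 267.1] [[ 0.418 -0.228  0.053]]
top mark garlic 0.51 [240.9, 246.5] [[0.429 0.325 0.039]]
top mark hatch_grip 0.8 [383.1, 186.0] [[ 0.635 -0.07   0.092]]
top mark hatchway 0.55 [368.8, 185.9] [[ 0.629 -0.028  0.1  ]]
top mark shelf_edge 0.56 [383.1, 186.2] [[ 0.634 -0.07   0.092]]
top mark keeper 0.8 [333.8, 185.7] [[0.622 0.072 0.094]]
```

Run:
```python
import cv2,numpy as np
a=cv2.imread('pics/top0.png')[110:310,150:470]; b=cv2.imread('pics/side0.png')[110:320,220:450]
cv2.imwrite('pics/top0c.png',cv2.resize(a,(800,500),interpolation=cv2.INTER_CUBIC)); cv2.imwrite('pics/side0c.png',cv2.resize(b,(650,594),interpolation=cv2.INTER_CUBIC))
```

```text
(no output)
```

View pics/top0c.png

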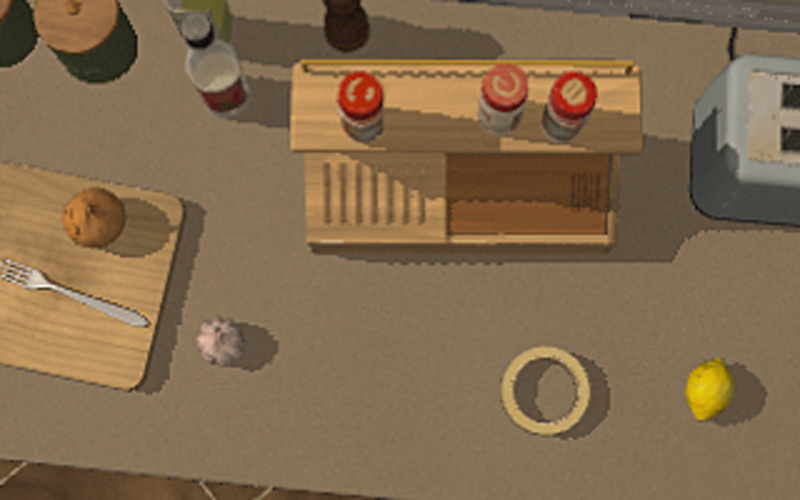

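View pics/side0c.png

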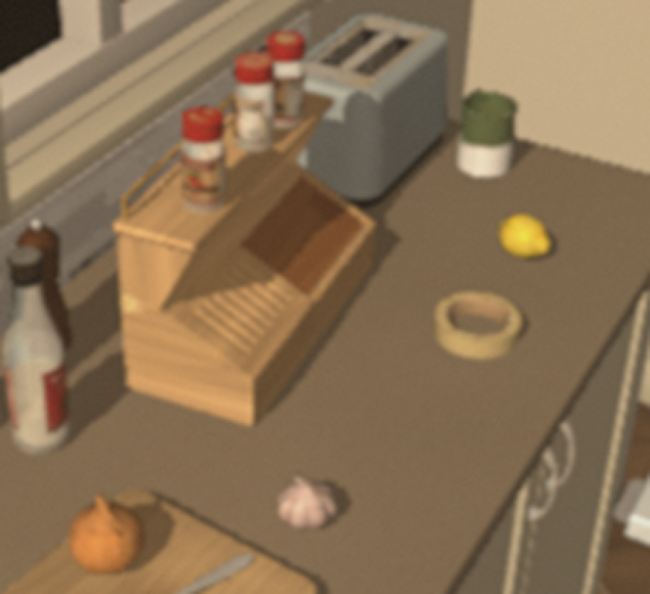

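Garlic is at the left (crop 218,340), the lemon at the right (710,388), and a toaster stands close to the keeper's right side (from column 690). Next I measure the keeper pose and the toaster clearance from depth.

```bash
cat > b.py <<'E'
from h import *
# wrist cam in tool frame
c=viewer.calibration('wrist'); Rm=cv2.Rodrigues(np.array(c['rvec'],float))[0]; C=-Rm.T@np.array(c['tvec']).ravel()
q=r.current_ee_rot(); T=R.from_quat([q[1],q[2],q[3],q[0]]).as_matrix(); p=np.array(r.current_ee_pos())
print('cam in tool',np.round(T.T@(C-p),3),'axis',np.round(T.T@Rm.T,2).tolist()); print('T',np.round(T,2).tolist(),c['fx'],c['k1'])
f=np.load('top0.npz'); d=f['d']; c={k:f[k] for k in f.files}
W=cloud(c,d,np.ones_like(d,bool))
t=W[(W[:,1]<-0.13)&(W[:,1]>-0.45)&(W[:,0]>0.5)&(W[:,0]<.9)&(W[:,2]>.05)]
print('toaster',np.round(np.percentile(t,[.5,5,50,99],axis=0),3).tolist())
# slope plane
s=W[(W[:,0]>.57)&(W[:,0]<.64)&(W[:,1]>-.08)&(W[:,1]<.07)&(W[:,2]>.05)&(W[:,2]<.14)]
for _ in range(3):
    m=s.mean(0); n=np.linalg.svd(s-m)[2][2]; n*=np.sign(n[2]); e=(s-m)@n; s=s[abs(e)<max(.003,2*e.std())]
print('plane',np.round(m,4),np.round(n,3),'slope deg',np.degrees(np.arccos(n[2])),'yaw',np.degrees(np.arctan2(-n[1],-n[0])),e.std(),len(s))
# shelf top
s=W[(W[:,2]>.218)&(W[:,2]<.234)&(W[:,0]>.58)&(W[:,0]<.78)&(W[:,1]>-.15)&(W[:,1]<.3)]
print(len(s),np.round(s.mean(0),3),cv2.minAreaRect((s[:,:2]*1000).astype(np.float32)))
E
python3 b.py
```

```text
cam in tool [ 0.074  0.001 -0.17 ] axis [[-0.0, -0.96, -0.27], [1.0, -0.0, 0.0], [-0.0, -0.27, 0.96]]
T [[0.97, 0.26, 0.0], [0.26, -0.97, -0.0], [-0.0, 0.0, -1.0]] 312.41298499205993 -0.02750718978431694
toaster [[0.526, -0.449, 0.051], [0.635, -0.438, 0.065], [0.739, -0.319, 0.177], [0.898, -0.14, 0.209]]
plane [ 0.6063 -0.0026  0.0833] [-0.481 -0.041  0.876] slope deg 28.88931092733327 yaw 4.858076096190605 0.002498284255550904 1214
3529 [0.675 0.08  0.226] ((679.0532836914062, 74.92001342773438), (97.8419418334961, 373.7640686035156), 5.113984107971191)
```

```bash
cat >> h.py <<'E'
YAW=np.radians(5.0)
def frame(yaw=None): return R.from_euler('z',YAW if yaw is None else yaw).as_matrix()
def tool(lean=28,yaw=None):
    t=np.radians(lean); s,c=np.sin(t),np.cos(t)
    return frame(yaw)@np.array([[-c,0,s],[0,1,0],[-s,0,-c]])
E
cat > c.py <<'E'
from h import *
T=tool(); mid=np.array([.618,.0694,.094])+frame()@[0,-.07,0]
print(mid)
r.movep([0.40,0,0.35],quat(T)); print(r.current_joints())
p=mid-T[:,2]*.13; r.movel(p,vel=.2)
c,im,d=cam('wrist'); cv2.imwrite('pics/w1.png',im); np.savez('w1.npz',im=im,d=d,**{k:np.array(v) for k,v in c.items()})
for t in ['hatch_grip','hatchway','shelf_edge']:
    for q in mark_of(t,'wrist')[:2]:
        u,v=np.round(q['at']).astype(int); print('mark',t,round(q['score'],2),q['at'],np.round(world(c,[q['at']],[d[min(v,399),min(u,639)]]),4))
for q in regions_of('hatch','wrist')[:2]:
    P=cloud(c,d,q['pixels']); m=P.mean(0); n=np.linalg.svd(P-m,full_matrices=False)[2][2]; n*=np.sign(n[2]); print(q['score'],q['rect'],m,n,((P-m)@n).std())
    L=(P-mid)@tool()  # tool frame
    print('extent tool',np.percentile(L,[.5,99.5],axis=0))
print(r.current_t())
E
python3 c.py
```

```text
[ 6.24100902e-01 -3.33628866e-04  9.40000000e-02]
[-0.10445579 -0.2911599   1.9477683   0.10547978  1.00667539 -1.79634437]
mark hatch_grip 0.68 [246.1, 182.7] [[ 0.6287 -0.073   0.0926]]
mark hatchway 0.57 [286.1, 185.7] [[ 0.6283 -0.0331  0.0937]]
mark shelf_edge 0.6 [413.6, 319.9] [[0.4887 0.0108 0.2898]]
0.59 [314.9, 182.4, 193.1, 98.9] [ 0.62142126 -0.00500771  0.09162882] [-0.46728749 -0.03960221  0.88321802] 0.003970280878920311
extent tool [[-0.04876986 -0.09661409 -0.00116145]
 [ 0.04999562  0.08629475  0.0026913 ]]
4.9
```

View pics/w1.png

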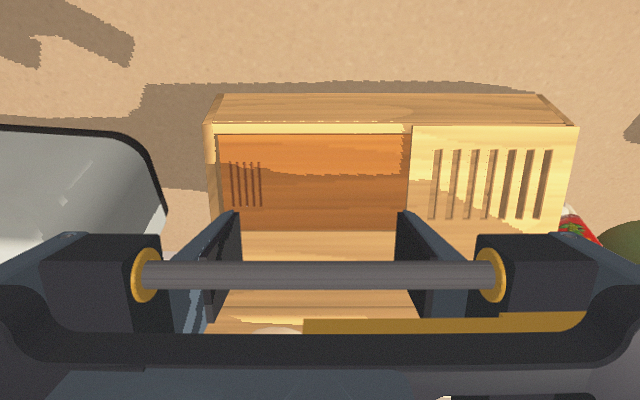

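The ridges are at (246,184). The hatch spans columns 216–410 and rows 135–231, and the toaster edge is at about (165,200). I check the toaster against the swept gripper body.

Run:
```python
from h import *
mid=np.array([.6241,-.0003,.094])
for n in ['w1','top0']:
    f=np.load(n+'.npz'); c={k:f[k] for k in f.files}; d=f['d']
    m=np.zeros_like(d,bool)
    if n=='w1': m[:, :175]=1; m[225:]=0
    else: m[:]=1
    W=cloud(c,d,m); W=W[(W[:,2]>.05)&(W[:,0]>.5)&(W[:,0]<.9)&(W[:,1]<-.1)&(W[:,1]>-.4)]
    if n=='top0': W=W[np.linalg.norm(W-[.7,-.1,.2],axis=1)>0]
    for lean in (28,36):
        L=(W-mid)@tool(lean); ok=(L[:,2]<-.07)
        for x0 in (-.05,-.02,.02):
            q=L[ok&(L[:,0]>x0-.02)&(L[:,0]<.06)]; print(n,lean,x0,len(q),np.round(q.max(0),3) if len(q) else '')
    print(np.round(np.percentile(W,[1,99],axis=0),3))
print(r.inverse_kinematics(mid+frame()@[0,-.075,0],quat(tool(28))))
```

```text
w1 28 -0.05 0 
w1 28 -0.02 0 
w1 28 0.02 0 
w1 36 -0.05 0 
w1 36 -0.02 0 
w1 36 0.02 0 
[[ 0.632 -0.331  0.051]
 [ 0.726 -0.208  0.151]]
top0 28 -0.05 521 [-0.018 -0.225 -0.07 ]
top0 28 -0.02 274 [-0.018 -0.234 -0.07 ]
top0 28 0.02 0 
top0 36 -0.05 152 [-0.031 -0.252 -0.07 ]
top0 36 -0.02 40 [-0.031 -0.329 -0.07 ]
top0 36 0.02 0 
[[ 0.568 -0.398  0.053]
 [ 0.898 -0.102  0.225]]
[-0.20909006  0.34258151  1.99452908  0.39946948  0.36025663 -2.21038868]
```

```bash
cat >> h.py <<'E'
MID=np.array([.6241,-.0003,.094])
EY=frame()[:,1]
def press(y,target=11,lean=28):
    T=tool(lean); Z=T[:,2]; n=tool(28)[:,2]
    P=MID+EY*y
    r.movel(P-n*.006,vel=.08); f0=np.array(r.current_force()); k=-.004
    while k<.010:
        r.movel(P+n*k,vel=.03); f=-(np.array(r.current_force())-f0)@n
        if f>target-1: break
        k+=.0005 if f>1 else .001
    print('press depth',k,'F',f); return P+n*k,f0,n
def slide(P,f0,n,dist,target=11,steps=7):
    corr=0
    for i in range(1,steps+1):
        r.movel(P+EY*dist*i/steps+n*corr,vel=.06)
        F=np.array(r.current_force())-f0; f=-F@n; print(i,'N',round(f,1),'y',round(F@EY,1))
        corr+=np.clip((target-f)*.00015,-.0007,.0007)
E
python3 - <<'E'
from h import *
T=tool(); r.set_gripper(0.0)
y=-.0728
r.movel(MID+EY*y-T[:,2]*.05,quat(T),vel=.15)
P,f0,n=press(y)
slide(P,f0,n,.145)
print(r.current_t(), r.current_joints())
r.movel(np.array(r.current_ee_pos())-n*.13,vel=.2)
r.movel(np.array(r.current_ee_pos())-EY*.09,vel=.2)
c,im,d=cam('wrist'); cv2.imwrite('pics/w2.png',im)
for q in mark_of('hatch_grip','wrist')[:2]:
    u,v=np.round(q['at']).astype(int); w=world(c,[q['at']],[d[v,u]]); print(q['score'],q['at'],w,(w-MID)@tool())
print(r.current_t())
E
```

```text
press depth 0.0045000000000000005 F 11.173545661061235
1 N 12.4 y 2.1
2 N 11.6 y 2.2
3 N 10.7 y 2.5
4 N 10.5 y 2.5
5 N 12.3 y 2.5
6 N 10.3 y 1.8
7 N 11.2 y -0.8
14.5333 [ 0.10010255  0.32654166  2.03250677 -0.0213158   0.29296962 -1.53933827]
0.88 [402.9, 187.8] [[0.61816034 0.06389287 0.09355847]] [[0.00049184 0.06446627 0.00023854]]
16.0333
```

View pics/w2.png

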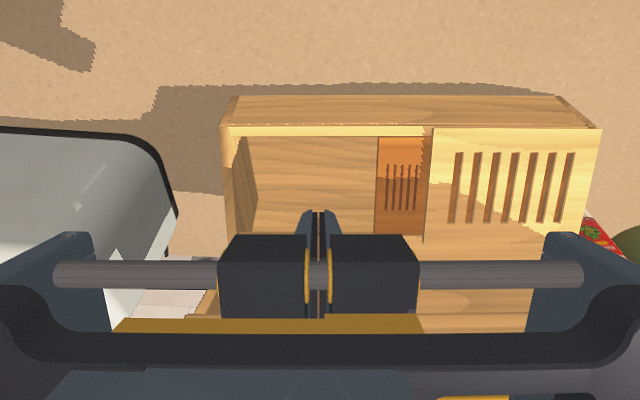

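Ridges have moved to (403,188) and the hatchway is clear. I check that the hatch is fully open by projecting its expected edges.

Run:
```python
from h import *
c=viewer.calibration('wrist'); T=tool()
for nm,x,y,z in [('cover low',.03,.09,-.005),('cover up',-.03,.09,-.005),('hatch end low',.03,.04,0),('hatch end up',-.03,.04,0),('opening right low',.03,-.1,0),('hatch lower edge',.05,.06,0),('ridge',0,.065,-.001)]:
    print(nm,proj(c,[MID+T@np.array([x,y,z])])[0].round(1))
im=cv2.imread('pics/w2.png'); g=cv2.cvtColor(im,6).astype(int)
for row in (148,160): 
    print(row,'B',im[row,366:440,0].tolist()); print('L',im[row,228:252,0].tolist())
```

```text
cover low [432.4 158.4]
cover up [426.6 218.3]
hatch end low [378.5 157.5]
hatch end up [375.5 216.6]
opening right low [232.1 157.5]
hatch lower edge [400.8 136.4]
ridge [402.7 188.1]
148 B [100, 99, 103, 105, 100, 101, 101, 105, 104, 103, 103, 68, 55, 62, 66, 65, 71, 65, 70, 66, 69, 68, 69, 65, 70, 70, 61, 66, 64, 70, 70, 64, 67, 64, 69, 67, 66, 65, 68, 67, 64, 66, 68, 63, 72, 67, 67, 66, 66, 70, 68, 66, 67, 63, 69, 50, 53, 55, 54, 54, 56, 55, 49, 49, 62, 70, 112, 138, 132, 133, 133, 131, 135, 138]
L [111, 118, 117, 120, 123, 128, 125, 122, 125, 102, 70, 71, 69, 66, 69, 70, 68, 72, 71, 68, 77, 95, 100, 100]
160 B [91, 88, 89, 92, 92, 92, 97, 90, 94, 94, 72, 50, 60, 74, 64, 63, 70, 71, 66, 66, 71, 71, 68, 69, 66, 66, 67, 65, 71, 67, 69, 71, 62, 67, 67, 68, 65, 64, 69, 69, 63, 68, 69, 67, 67, 70, 73, 64, 70, 62, 65, 61, 69, 65, 71, 62, 69, 53, 52, 56, 61, 49, 58, 60, 66, 111, 134, 128, 128, 131, 133, 132, 133, 132]
L [109, 119, 122, 118, 114, 83, 72, 64, 69, 68, 72, 68, 73, 70, 72, 73, 63, 69, 69, 67, 62, 70, 75, 86]
```

Fully open: the edges match the prediction to about 1 mm once the panel's end face is allowed for. Now the garlic.

Run:
```python
from h import *
T=tool(); n=T[:,2]; G=np.array([.431,.337,.03])
r.movel([.45,.05,.32],vel=.3); r.set_gripper(.085)
p=G-n*.14
print(r.inverse_kinematics(p,quat(T)),r.inverse_kinematics(G+n*.019,quat(T)))
r.movep(p,quat(T))
c,im,d=cam('wrist'); cv2.imwrite('pics/w3.png',im)
for q in regions_of('garlic','wrist')[:2]:
    P=cloud(c,d,q['pixels']); P=P[P[:,2]>.006]; print(q['score'],q['rect'],np.percentile(P,[1,50,99],axis=0).round(4).tolist())
    print('tool-frame rel G',np.percentile((P-G)@T,[1,99],axis=0).round(4).tolist())
for q in mark_of('garlic','wrist')[:2]: print(q['score'],q['at'],on_plane(c,[q['at']],np.array([0,0,1.]),0))
print(r.current_t(),r.current_joints())
```

```text
[ 0.95942005  0.11525101  2.12389454 -0.61782866  0.66948338 -0.25207454] [ 0.82634124  0.41680469  2.19114307 -1.12687774  0.35776217  0.20780059]
0.57 [317.2, 180.8, 55.6, 60.7] [[0.4021, 0.3076, 0.0142], [0.4179, 0.3329, 0.0352], [0.4435, 0.3602, 0.0541]]
tool-frame rel G [[-0.0182, -0.0288, -0.0184], [0.0314, 0.0235, 0.0057]]
0.73 [319.6, 160.4] [[0.42602941 0.33704596 0.        ]]
19.525 [ 0.95748378  0.11425704  2.1234251  -0.61770683  0.66967316 -0.25241146]
```

View pics/w3.png

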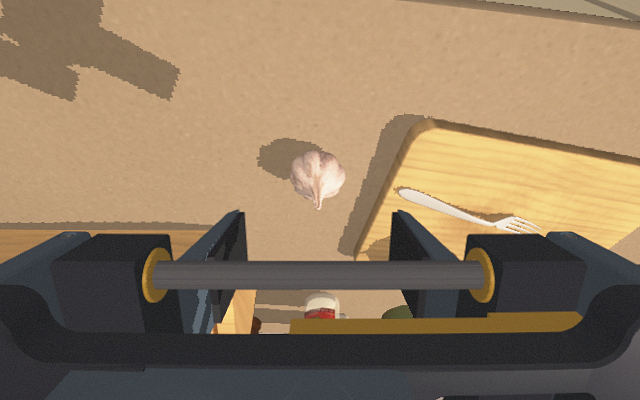

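Run:
```python
from h import *
T=tool(); n=T[:,2]; G=np.array([.430,.334,.034]); tcp=G+n*.019
r.set_gripper(.072)
r.movel(tcp-n*.05,quat(T),vel=.2); f0=np.array(r.current_force())
r.movel(tcp,vel=.1); print((np.array(r.current_force())-f0).round(1))
r.set_gripper(0.0); print(r.current_gripper_width(),r.current_grip_force())
r.movel(tcp+[0,0,.05],vel=.15)
print(r.current_gripper_width(),r.current_grip_force(),r.current_t(),r.current_ee_pos())
c,im,d=cam('wrist'); cv2.imwrite('pics/w4.png',im[100:330,180:460])
for q in regions_of('garlic','wrist')[:1]:
    P=cloud(c,d,q['pixels']); print(q['score'],q['rect'],np.percentile(P,[2,98],axis=0).round(4).tolist()); print(np.percentile((P-G-[0,0,.05])@T,[2,98],axis=0).round(4).tolist())
```

```text
[-0.   1.4 -0.6]
0.05520213619563133 30.00128369370941
0.05508818357746957 29.999947876785882 22.1667 [0.43870536 0.33452003 0.06704767]
0.86 [318.1, 247.4, 102.1, 118.2] [[0.4018, 0.3072, 0.061], [0.4393, 0.3571, 0.1027]]
[[-0.016, -0.0259, -0.0127], [0.0332, 0.0237, 0.0108]]
```

View pics/w4.png

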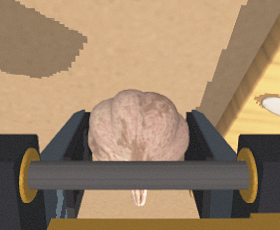

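Run:
```python
from h import *
T=tool(); n=T[:,2]; A=MID-EY*.030
r.movel([.42,.30,.25],vel=.3); r.movel(A-n*.10,vel=.25)
r.pause(.2); f0=np.array(r.current_force()); print(r.current_gripper_width())
r.movel(A+n*.05,vel=.1); print((np.array(r.current_force())-f0).round(1))
for k in np.arange(.054,.0751,.003):
    r.movel(A+n*k,vel=.04); F=np.array(r.current_force())-f0; print(round(k,3),F.round(1))
    if np.linalg.norm(F)>4: break
print(r.current_t(),r.current_ee_pos(),r.current_gripper_width())
c,im,d=cam('wrist'); cv2.imwrite('pics/w5.png',im)
```

```text
0.055223269785402186
[ 0.8 -0.4 -0.8]
0.054 [-0.8 -0.4 -1.7]
0.057 [-0.2 -0.5  0. ]
0.06 [ 0.3 -0.8 -1.1]
0.063 [-0.2 -0.6 -0.1]
0.066 [-0.1 -0.5 -0.9]
0.069 [-0.9 -1.4 -0.5]
0.072 [ 1.  -1.  -0.4]
0.075 [-0.  -0.4  1.7]
28.575 [ 0.66221256 -0.02714946  0.02805934] 0.05491902651143755
```

View pics/w5.png

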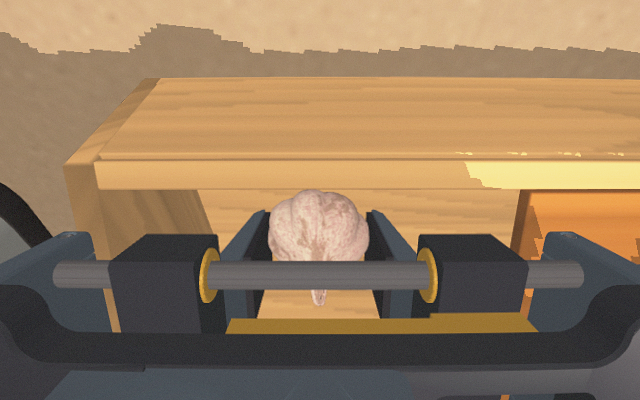

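Run:
```python
from h import *
T=tool(); n=T[:,2]; p=np.array(r.current_ee_pos())
r.set_gripper(.076); r.pause(.2)
r.movel(p-n*.03,vel=.06); r.movel(p-n*.20,vel=.2)
c,im,d=cam('wrist'); cv2.imwrite('pics/w6.png',im)
for q in regions_of('garlic','wrist')[:1]:
    P=cloud(c,d,q['pixels']); print(q['score'],q['rect'],np.percentile(P,[2,98],axis=0).round(4).tolist())
for q in mark_of('hatch_grip','wrist')[:1]:
    u,v=np.round(q['at']).astype(int); print(q['score'],(world(c,[q['at']],[d[v,u]])-MID)@T)
r.set_gripper(0.0); print(r.current_t(),r.current_gripper_width())
```

```text
0.81 [318.9, 172.2, 46.5, 51.6] [[0.6262, -0.0548, 0.0285], [0.6658, -0.0062, 0.0629]]
0.84 [[-0.00099827  0.06399834  0.00100858]]
32.3167 0.0003251313552827072
```

View pics/w6.png

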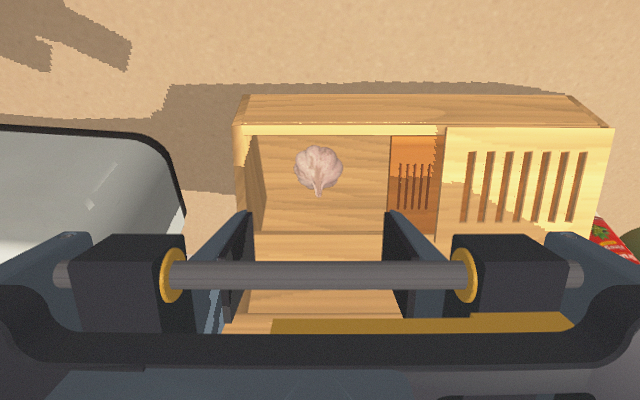

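The garlic stands upright inside the keeper at (319,172), with the ridges at (414,186). Now I close the hatch.

Run:
```python
from h import *
T=tool(); y=.065
r.movel(MID+EY*y-T[:,2]*.05,quat(T),vel=.2)
P,f0,n=press(y,12)
slide(P,f0,n,-.147,12)
r.movel(np.array(r.current_ee_pos())-n*.13,vel=.2)
r.movel(np.array(r.current_ee_pos())+EY*.08,vel=.2)
c,im,d=cam('wrist'); cv2.imwrite('pics/w7.png',im)
for q in mark_of('hatch_grip','wrist')[:1]:
    u,v=np.round(q['at']).astype(int); print(q['score'],(world(c,[q['at']],[d[v,u]])-MID)@T)
for nm,x,y,z in [('cover low',.03,.09,-.005),('opening right low',.03,-.1,0),('ridge',0,-.075,-.001)]:
    print(nm,proj(c,[MID+T@np.array([x,y,z])])[0].round(1))
for row in (150,160): print(im[row,200:250].tolist()[::1][:0], im[row,205:270,0].tolist())
print(r.current_t())
```

```text
press depth 0.004 F 11.857920143968325
1 N 12.0 y -2.3
2 N 11.7 y -1.3
3 N 12.2 y -3.2
4 N 11.7 y -2.3
5 N 11.8 y -2.8
6 N 11.7 y -2.6
7 N 12.3 y 1.2
0.95 [[ 0.00181845 -0.0777941  -0.00123715]]
cover low [416.1 158.7]
opening right low [215.8 157.7]
ridge [243.5 188.3]
[] [93, 92, 94, 103, 108, 108, 121, 124, 114, 64, 64, 67, 65, 65, 65, 66, 68, 63, 69, 63, 64, 64, 66, 67, 68, 67, 72, 67, 73, 68, 67, 67, 64, 66, 71, 68, 72, 68, 67, 68, 68, 67, 68, 68, 70, 67, 65, 66, 67, 70, 65, 64, 71, 70, 68, 69, 66, 66, 63, 68, 68, 64, 66, 64, 63]
[] [84, 95, 99, 102, 106, 111, 113, 117, 128, 109, 64, 71, 66, 67, 70, 69, 66, 71, 63, 66, 69, 73, 71, 70, 70, 63, 63, 72, 67, 65, 65, 72, 68, 69, 66, 69, 70, 68, 69, 67, 67, 70, 69, 61, 63, 66, 72, 67, 74, 74, 69, 71, 71, 71, 70, 69, 69, 65, 65, 67, 67, 67, 69, 66, 70]
41.975
```

View pics/w7.png

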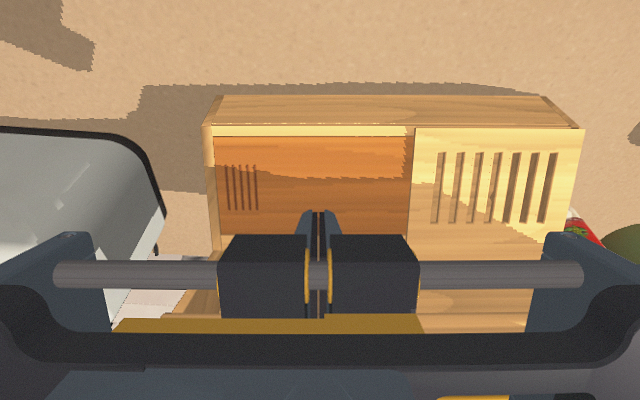

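The hatch is flush at its right end (column 215, no gap), and the ridges are at (242,188). The slide force reversed at the end, which shows it hit the stop, and the arm is clear.

```bash
python3 -c "
from h import *
print(order.job_done())"
```

```text
the job is handed in; nothing more can be done
None
```

The garlic bulb stands upright inside the keeper with the hatch slid fully shut; the arm met no unexpected contact near the jars, lemon or onion (I took no final picture of them), and I handed the job in at about 42 s.

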